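# Find the flat of a gearmotor's D-shaft by feel and hold the set-screw collar on it

## Task

Pinch the upright shaft of the gearmotor and turn it with the fingers until its flat faces the orange pointer and a finger pad lies on the flat, so that you feel it. Then fetch the red collar, slip it down over the shaft with its set screw on the flat side until its top is level with the shaft's end, leaving the shaft's flat at the pointer, and finish while still holding the collar upright there, with the screw's tip kept pressed lightly against the flat, ready for a colleague to tighten. Leave the screwdriver, the battery and the headphones where they are.

Things in the scene. Friction and masses are not known exactly. Their poses are not given: they have to be found in the camera images.
- motor: Gearmotor bolted upright to the bench, never to be moved by hand: black steel foot 120 x 120 x 12 mm, lime round housing 80 mm across, top face 95 mm above the bench. Origin on the shaft's axis at bench height, z up. An orange pointer, a bar on the rim of the top face and down the side, lies on its -x side (it points along the motor's own -x, roughly to the robot).
- shaft (a joint): Angle of the vertical output shaft in rad, counter-clockwise from above positive; 0 when the flat faces the pointer (flat's outward direction = motor's own -x). At the start it is off by 0.7 to 1.4 rad (positive). It turns with slight friction (0.08 N m), staying where it is left; stops at -3.1 and 3.1.
- shaft_tip (a point): Centre of the upper end of the shaft, 165 mm above the bench; turns with the shaft, own -x is the outward direction of the flat. Steel, round 20 mm in diameter, rising from the housing's top at 95 mm; its upper 55 mm (110 to 165 mm above the bench) is D-shaped: a flat at 6 mm from the axis, 16 mm wide, copper-coloured. So the fingers pinch it to 16 mm across flat and back, to 20 mm across the round sides. The last 3 mm are tapered.
- shaft_flat: The copper-coloured flat on the shaft. Origin on the shaft's axis at bench height, own -x is the flat's outward direction; the surface lies 6 mm from the axis.
- collar_center (a point): Centre of the red collar (half-way up, on its bore's axis): octagonal, 46 mm across opposite sides, each side 19 mm wide, 30 mm high, 0.12 kg (varies), standing upright on the bench. Through bore of 26 mm. The set screw sits at half height in the side that faces the collar's own -x; a white line on the top face marks that side. The collar goes over the shaft only with the screw at the flat (within some 20 degrees).
- collar: The same collar; origin at the centre of its underside, 15 mm below its centre; own -x towards the set screw.
- set_screw: Brass set screw, 6 mm thick, in the collar's -x side; same origin and axes as the collar. Its head is flush with the side; its tip stands 5 mm into the bore, 8 mm from the bore's axis, so with collar and shaft concentric there are 2 mm between tip and flat: draw the collar 2 mm towards its +x to press the tip on the flat.
- screwdriver: Yellow screwdriver, 170 mm long, lying on the bench. Leave alone.
- battery: Black and lime battery pack, 75 x 110 x 63 mm. Leave alone.
- headphones: Blue headphones, about 160 x 190 mm, 72 mm high. Leave alone.
Not all that is in view belongs to the job. Of the things shaped like the collar, the red one is meant.

How it is judged:
By the outcome, as a careful person would: the job done as asked, in the order asked, and still so for the second after the job is handed in, while the arm keeps its last pose, push and grip.
It also fails if it takes over 64 s, if anything falls off the work surface, if the arm or the gripper's body presses on something with over 40 N, if the wrist force passes 120 N, or if a joint passes its speed limit or range.

## Robot

A 7-joint arm with a two-finger parallel gripper is mounted at the origin on the work surface. World frame = base frame: x ahead of the robot, y to its left, z up, the work surface at z = 0. Lengths are in m, angles in degrees, forces in N, time in s.
With the tool pointing down it reaches from about 0.4 to 0.85 m from the base axis. Payload 10.4 kg.
Tool frame: the origin (TCP) lies at the very end of the fingers, on their centre line; the grasp point (between the pads) lies 19 mm behind it; z points along the fingers, y is the line along which they close (so a half turn about z gives the same grasp; the last joint's range is limited). The gripper opens to 87 mm and grips with 3 to 60 N. Pads are 19 mm wide; open, the fingers measure 117 mm over their backs; the gripper's body (75 mm by 190 mm) begins 51 mm behind the grasp point.
Start: joints at [-1.295, 19.034, -3.707, 83.658, 1.238, 77.344, -5.071], TCP at [0.625, 0, 0.223] pointing down, gripper open.
Joint ranges: [-148.97, 148.97], [-28.65, 121.19], [-84.17, 76.75], [9.2, 138.47], [-72.65, 252.65], [3.7, 117.97], [-149.18, 149.18]. Speed limits (degrees/s): [127.2, 127.2, 159.86, 159.86, 180, 180, 180].

## Interface

Orientations are given as [roll, pitch, yaw] about the fixed x, y, z axes, in that order (R = Rz(yaw) Ry(pitch) Rx(roll)).
In Python, from bench import telemetry, vision, close_job, models gives the robot as it stands.
- The arm moves only by the tool step_arm, never from a script. Its argument "series" is a list that holds one entry, the list of rows, each a list of 5 numbers: the shift along the tool's x, y, z in units of 0.2 m (1.0 is 0.2 m), then the turn about the tool's z in units of 0.5 rad (1.0 is 0.5 rad), then the gripper command: -1 is fully open, 1 is shut, values between are in proportion. A call has exactly 8 rows; each row shifts and turns the commanded pose from where the row before left it, along the tool's axes as they then stand; what a row does not reach is not made up. A row lasts 1/12 s, in which the tool goes at most 41.7 mm and 7.16 degrees, less where a joint would pass 70% of its speed; a pose out of reach is approached as far as the arm can. A call with a number of a shift or a turn outside -1 to 1 is refused whole. A call with a gripper value outside its range is refused whole. The fingers move at their own pace and stop on an object; the grip force is fixed at half the most. Time passes only in rows, so rows that do not move let the fingers close, or fill a call up. It gives the time, the measured TCP pose, the force, the opening and the grip force at its end, in the units of the state.
- telemetry.get_obs(): the state, without advancing time (a new reading comes with each control period).
- vision.grab_frame(name): name is "scene" or "side" or "wrist"; returns (picture, depth): 480x640x3 uint8, red, green, blue; 480x640 float32, m along the optical axis (not along the pixel's ray), 0 where there is no reading.
- vision.camera_params(name): a dict with "vfov" (degrees; the focal length in pixels is half the picture's height over the tangent of half this angle, whatever the lens; pixels are square), "cx", "cy" (the principal point, pixels), "R" (3x3) and "t" (3): a world point X has camera coordinates R X + t; the wrist camera has in their place "mount" (4x4, takes a point from camera to tool coordinates, whose origin is the TCP and whose axes are the flange's). Camera axes: x right, y down, z forward; pixel columns grow to the right and rows downward; lengths in m; the calibration is good to about 2 mm. A picture is of the moment at which its call begins: read the wrist's pose just before it. camera_params takes no time and is no camera call.
- close_job(): hands the job in; it is judged then, once.
Trained networks look in the newest picture that a camera, given by its name, has taken for a name from the list of things; names that differ only in an ending like _2 or _b are one class to them, and where a whole thing is asked for, a point or a joint stands for the part that bears it (a point fixed in the world has none). Each returns a list of dicts, best first, with "score" (0 to 1); they miss things now and then, are a little off and sometimes report something else, mostly with a low value. They report only what shows in the picture. A call takes as long as a camera call. They do not tell look-alikes from the thing itself.
- models.find_in(camera, thing): "location" ([x, y, z] in m, in the coordinates of the camera as it stood for that picture, good to about 4 mm: the middle of the surface that is visible of it).
The state is a dict: "time": time; "qpos": joint angles; "qd": joint speeds; "effort": joint torques, N m; "tcp_pos": TCP position; "eef_rot": TCP orientation; "ft_force": force on the tool from outside, world axes, zero at the start; "wrist_torque": the same for the moment, N m; "opening": finger opening in m; "grasp_force": force on a finger pad.
Only numpy, scipy, OpenCV 4.12 (cv2) and the standard library are available. Lean on these libraries where they do the work, as an engineer would, in place of code of your own. Each camera call takes 0.05 s, during which the arm holds its last target. There are 200 camera calls.

## Working session

There is one attempt and no reset: what is moved stays moved. The work goes in short steps, Python scripts to look and compute and a tool call to move; the robot and the scene stay as the last step left them, time stands still between calls to the robot, and variables do not carry over. Pictures are saved under pics/ and viewed, at most 10 in all, crops included, and the job is handed in when it is done.

Besides the shell and the picture viewer there is one more tool, called as name([rows], argument=value, ...), one row to a line, values as JSON. step_arm: Moves the arm, as the interface text tells. Shifts and turns lie within -1 to 1; 1 stands for 0.2 m of shift or 0.5 rad of turn. Its arguments: {"type":"object","properties":{"series":{"type":"array"}},"required":["series"]}

```bash
mkdir -p pics; ls
cat > h.py <<'E'
import numpy as np, cv2
from scipy.spatial.transform import Rotation as Ro
from bench import telemetry, vision, models
def cam(name):
    """returns f,cx,cy, R(cam->world), origin"""
    p=vision.camera_params(name); f=240/np.tan(np.radians(p["vfov"]/2))
    if "mount" in p:
        o=telemetry.get_obs(); T=np.eye(4); T[:3,:3]=Ro.from_euler('xyz',o["eef_rot"],degrees=True).as_matrix(); T[:3,3]=o["tcp_pos"]
        M=T@np.array(p["mount"]); return f,p["cx"],p["cy"],M[:3,:3],M[:3,3]
    R=np.array(p["R"]); return f,p["cx"],p["cy"],R.T,-R.T@np.array(p["t"])
def grab(name):
    c=cam(name); im,d=vision.grab_frame(name); return c,im,d
def world(c,d):
    f,cx,cy,R,o=c; v,u=np.mgrid[:480,:640]
    return np.stack([(u-cx)/f*d,(v-cy)/f*d,d],-1)@R.T+o
def ray(c,u,v,z):
    f,cx,cy,R,o=c; r=R@np.array([(u-cx)/f,(v-cy)/f,1]); return o+r*(z-o[2])/r[2]
def proj(c,X):
    f,cx,cy,R,o=c; q=R.T@(np.asarray(X)-o); return cx+f*q[0]/q[2],cy+f*q[1]/q[2]
def save(n,im): cv2.imwrite('pics/'+n,im[...,::-1])
E
python3 - <<'E'
from h import *
print(telemetry.get_obs())
ims=[]
for n in ["scene","side","wrist"]:
    c,im,d=grab(n); ims.append(cv2.resize(im,(400,300)) if n!="scene" else im)
    print(n,vision.camera_params(n))
    for t in ["motor","shaft_flat","shaft_tip","collar","set_screw"]:
        for r in models.find_in(n,t)[:4]:
            X=c[3]@np.array(r["location"])+c[4]; print(n,t,round(r["score"],2),X.round(3),np.round(proj(c,X)))
    save(n+'0.png',im); np.save(n+'0d.npy',d)
a=cv2.resize(cv2.imread('pics/side0.png'),(400,300));b=cv2.resize(cv2.imread('pics/wrist0.png'),(400,300))
cv2.imwrite('pics/sw.png',np.hstack([a,b]))
E
```

```text
pics
{'time': 0.0, 'qpos': array([-1.29598893, 19.0712574 , -3.70747045, 83.70621119,  1.2381311 ,
       77.34383112, -5.0716613 ]), 'qd': array([ 0.04613715,  0.014063  , -0.0318142 , -0.14669893, -0.05889086,
       -0.02063832,  0.00428348]), 'effort': array([-1.20520472e-04, -6.23245955e+01,  2.44190963e-02, -3.89891267e+01,
       -6.13984605e-02,  3.97891912e-02,  1.87085252e-04]), 'tcp_pos': array([6.24607140e-01, 6.93671148e-06, 2.21760069e-01]), 'eef_rot': array([-1.79918684e+02,  4.22346495e-03,  9.00018633e+01]), 'ft_force': array([-0.67892967, -0.41344297, -0.07797419]), 'wrist_torque': array([-0.03774517,  0.01840579, -0.03480203]), 'grasp_force': 0.0, 'opening': 0.08719494359727221}
scene {'vfov': 43.5120184584898, 'cx': 324.92730374472785, 'cy': 242.00731823896209, 'R': array([[ 0.59951666,  0.80035168,  0.00411869],
       [ 0.67518472, -0.5029816 , -0.53956938],
       [-0.42977363,  0.32626171, -0.84193107]]), 't': array([-0.38980755, -0.33416078,  1.34994498])}
scene motor 0.57 [ 0.605 -0.26   0.04 ] [180. 356.]
scene motor 0.36 [0.467 0.014 0.021] [273. 222.]
sce
[... 634 characters left out ...]
 311.]
side collar 0.59 [0.575 0.305 0.029] [244. 398.]
wrist {'vfov': 64.15905202902505, 'cx': 319.1549931343793, 'cy': 247.2168915234001, 'mount': array([[ 8.19335612e-06, -9.69706466e-01, -2.44273147e-01,
         6.79438574e-02],
       [ 9.99999876e-01,  1.29575387e-04, -4.80841783e-04,
        -6.39896817e-04],
       [ 4.97927174e-04, -2.44273113e-01,  9.69706346e-01,
        -1.62219242e-01],
       [ 0.00000000e+00,  0.00000000e+00,  0.00000000e+00,
         1.00000000e+00]])}
wrist motor 0.8 [ 0.551 -0.182  0.007] [253. 382.]
wrist shaft_flat 0.65 [ 0.554 -0.184  0.011] [255. 386.]
wrist shaft_tip 0.5 [0.556 0.188 0.021] [238.   5.]
wrist collar 0.62 [0.561 0.189 0.016] [245.   5.]
```

View pics/scene0.png

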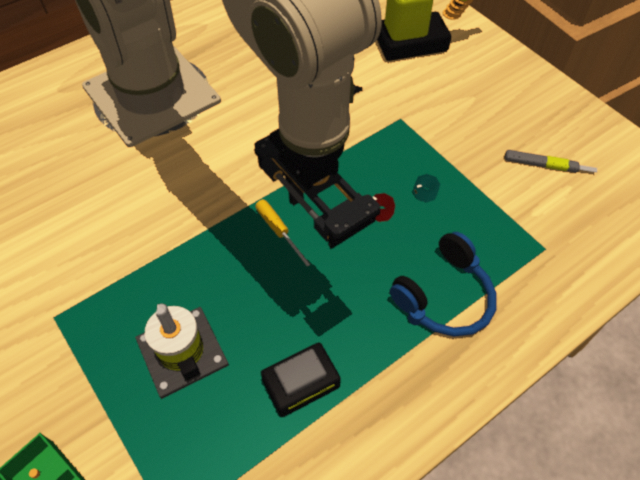

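View pics/sw.png

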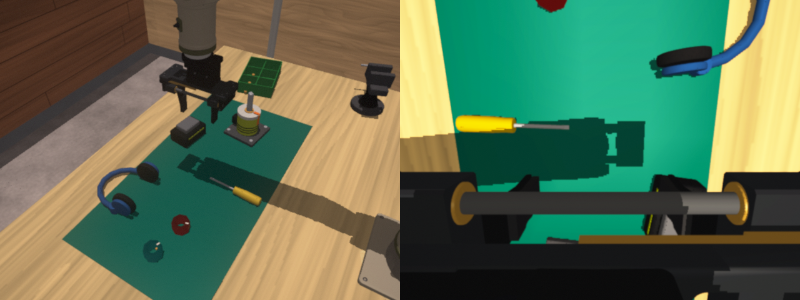

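The scene picture shows the motor at about (172,340) and the shaft tip at (163,307), with the battery at (300,378) and the headphones at (450,300). Two things have the collar's shape: a red one at scene (383,206), side (289,359), and a teal one at scene (426,187), side (244,398). The red one fits the description, and I'll confirm it in a crop.

Run:
```python
from h import *
s=cv2.imread('pics/scene0.png'); d=cv2.imread('pics/side0.png')
def crop(im,u,v,w,W=400,H=300): 
    h=int(w*H/W); return cv2.resize(im[v-h//2:v+h//2,u-w//2:u+w//2],(W,H),interpolation=cv2.INTER_CUBIC)
cv2.imwrite('pics/crops.png',np.vstack([np.hstack([crop(s,175,335,100),crop(d,395,185,100)]),np.hstack([crop(s,395,200,100),crop(d,280,370,100)])]))
for n in ["scene","side"]:
    c=cam(n); D=np.load(n+'0d.npy'); im=cv2.imread('pics/'+n+'0.png'); P=world(c,D)
    m=(np.hypot(P[...,0]-.59,P[...,1]+.245)<.09)&(D>0)
    top=m&(abs(P[...,2]-.095)<.005); tip=m&(P[...,2]>.15)
    for q,k in ((top,'top'),(tip,'tip')):
        X=P[q]; print(n,k,len(X),X.mean(0).round(4), X.min(0).round(3),X.max(0).round(3))
        if k=='top': (u,v),r=cv2.minEnclosingCircle(X[:,:2].astype(np.float32)); print('circ',u,v,r)
    b,g,r=[im[...,i].astype(int) for i in range(3)]
    red=(r>90)&(g<50)&(b<50)&(np.hypot(P[...,0]-.56,P[...,1]-.21)<.08)
    X=P[red&(P[...,2]>.024)]; print(n,'red',len(X),X.mean(0).round(4),X.min(0).round(3),X.max(0).round(3))
```

```text
scene top 1587 [ 0.5883 -0.2537  0.0943] [ 0.543 -0.292  0.09 ] [ 0.625 -0.213  0.1  ]
circ 0.5838637351989746 -0.2530803978443146 0.04144589230418205
scene tip 160 [ 0.5867 -0.252   0.1612] [ 0.575 -0.262  0.151] [ 0.594 -0.243  0.168]
scene red 1 [0.5399 0.2029 0.0314] [0.54  0.203 0.031] [0.54  0.203 0.031]
side top 589 [ 0.5809 -0.2426  0.0971] [ 0.543 -0.293  0.09 ] [ 0.623 -0.21   0.1  ]
circ 0.5831577181816101 -0.25143009424209595 0.041920073330402374
side tip 100 [ 0.5825 -0.2464  0.1614] [ 0.573 -0.259  0.15 ] [ 0.592 -0.24   0.171]<stdin>:15: RuntimeWarning: Mean of empty slice.
  ret = um.true_divide(
Traceback (most recent call last):
ValueError: zero-size array to reduction operation minimum which has no identity
```

View pics/crops.png

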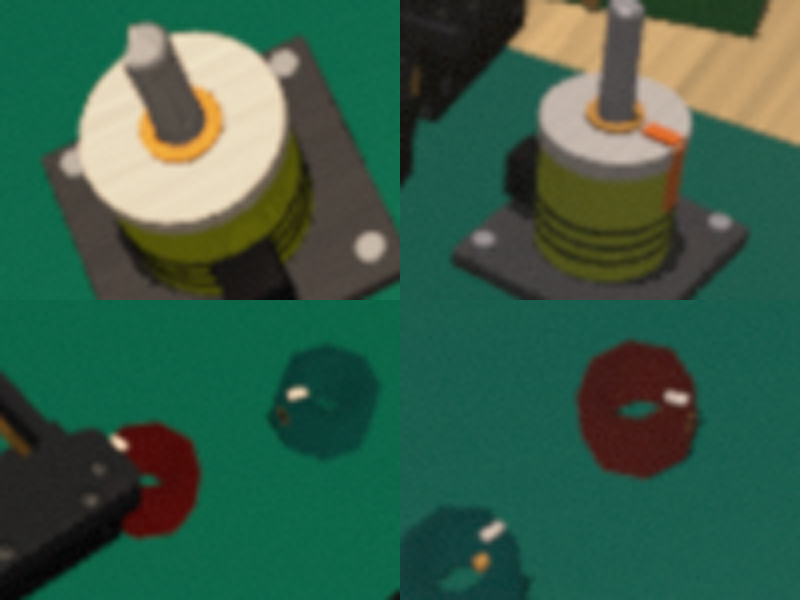

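The crop confirms it: the collar at scene (383,206) is red with a white mark on its robot side, and the other is teal. Neither fixed camera sees the flat, so I'll look at the shaft from above with the wrist camera.

step_arm([
  [[-0.2, -0.025, 0, 0, -1], [-0.2, -0.025, 0, 0, -1], [-0.2, -0.025, 0, 0, -1], [-0.2, -0.025, 0, 0, -1], [-0.2, -0.025, 0, 0, -1], [-0.2, -0.025, 0, 0, -1], [-0.2, -0.025, 0, 0, -1], [-0.2, -0.025, 0, 0, -1]],
])

```text
time: 1.57
tcp_pos: [0.5845, -0.3218, 0.2228]
eef_rot: [180.0, 0.0, 90.0]
ft_force: [1.3, -0.3, -0.7]
opening: 0.0871
grasp_force: 0.0
```

Run:
```python
from h import *
o=telemetry.get_obs(); print(o['tcp_pos'],o['eef_rot'],o['time'])
c,im,d=grab('wrist'); np.save('w1d.npy',d); save('w1.png',im); import pickle; pickle.dump(c,open('w1c.p','wb'))
print(c[4],proj(c,[.584,-.252,.165]))
for n in ['shaft_flat','shaft_tip']:
    for r in models.find_in('wrist',n)[:2]: X=c[3]@np.array(r["location"])+c[4]; print(n,r['score'],X.round(4),np.round(proj(c,X)))
P=world(c,d)
t=(P[...,2]>.158)&(P[...,2]<.18)&(np.hypot(P[...,0]-.585,P[...,1]+.252)<.03); X=P[t]; print(len(X),X.mean(0),X.min(0),X.max(0))
t=(abs(P[...,2]-.095)<.004)&(np.hypot(P[...,0]-.585,P[...,1]+.252)<.06); X=P[t]; print(X.mean(0),cv2.minEnclosingCircle(X[:,:2].astype(np.float32)))
# scene view for collar
c2,i2,d2=grab('scene'); save('s1.png',i2); np.save('s1d.npy',d2)
u,v=[int(a) for a in proj(c,[.584,-.252,.13])]
A=cv2.resize(im[max(0,v-110):max(0,v-110)+180,u-120:u+120],None,fx=2.0,fy=2.0,interpolation=2)
B=cv2.resize(i2[160:250,360:460],None,fx=3,fy=3,interpolation=2)
C=np.zeros((360,790,3),np.uint8); C[:A.shape[0],:A.shape[1]]=A[:360]; C[:270,490:790]=B; print('crop origin',u-120,max(0,v-110)); save('w1crop.png',C)
```

```text
[ 0.58451291 -0.32184886  0.22279089] [1.79973868e+02 7.93212038e-03 9.00121979e+01] 1.5667
[ 0.58378481 -0.25388311  0.38500087] (np.float64(319.55932945112664), np.float64(147.21417698868038))
877 [ 0.58170464 -0.24851823  0.16442137] [ 0.57133274 -0.25847561  0.16006863] [ 0.59046853 -0.23995005  0.16694666]
[ 0.58102984 -0.24859647  0.09540635] ((0.5804904103279114, -0.24972353875637054), 0.04033500701189041)
crop origin 199 37
```

View pics/w1crop.png

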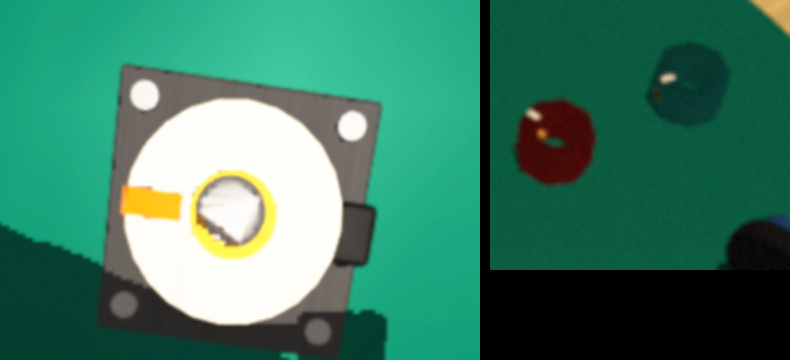

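Run:
```python
from h import *
import pickle
from scipy.optimize import minimize
c=pickle.load(open('w1c.p','rb')); im=cv2.imread('pics/w1.png')[...,::-1].astype(int); d=np.load('w1d.npy'); P=world(c,d)
t=(P[...,2]>.15)&(P[...,2]<.18)&(np.hypot(P[...,0]-.581,P[...,1]+.249)<.03)
v,u=np.mgrid[:480,:640]
# back-project every pixel near to plane z=.163
s=np.s_[100:200,260:380]
XY=np.array([[ray(c,a,b,.1635)[:2] for a in range(260,380)] for b in range(100,200)]); T=t[s]
def cost(p):
    q=XY-p[:2]; n=np.array([np.cos(p[2]),np.sin(p[2])])
    sd=np.maximum(np.hypot(q[...,0],q[...,1])-p[3],q@n-p[3]*.6)
    return ((1/(1+np.exp(np.clip(sd/3e-4,-50,50)))-T)**2).sum()
best=min((minimize(cost,[.581,-.249,a,.0095],method='Nelder-Mead',options=dict(initial_simplex=[[.581,-.249,a,.0095],[.583,-.249,a,.0095],[.581,-.247,a,.0095],[.581,-.249,a+.3,.0095],[.581,-.249,a,.0102]])) for a in np.arange(0,6.3,.7)),key=lambda r:r.fun)
print('D',best.x,np.degrees(best.x[2]),best.fun,T.sum())
r,g,b=im[...,0],im[...,1],im[...,2]; rad=np.hypot(P[...,0]-.5808,P[...,1]+.2495)
o=(r>200)&(g<210)&(g>100)&(b<90)&(rad>.02)&(rad<.042)&(P[...,2]>.088); X=P[o]; m=X.mean(0); print('ptr',len(X),m)
X=P[(abs(P[...,2]-.095)<.004)&(rad<.06)]; (cx,cy),R=cv2.minEnclosingCircle(X[:,:2].astype(np.float32))
for C in ((cx,cy),best.x[:2]): print(C,'ptr angle',np.degrees(np.arctan2(m[1]-C[1],m[0]-C[0]))%360)
# foot orientation
f=(P[...,2]>.008)&(P[...,2]<.018)&(rad<.1)&(r<120)&(abs(r-g)<25)
print('foot',f.sum(),cv2.minAreaRect(P[f][:,:2].astype(np.float32)*1000))
# collar
c2=cam('scene'); i=cv2.imread('pics/s1.png')[...,::-1].astype(int); P2=world(c2,np.load('s1d.npy'))
k=(i[...,0]>60)&(i[...,1]<45)&(i[...,2]<45)&(np.hypot(P2[...,0]-.56,P2[...,1]-.21)<.06); X=P2[k]; print('red',k.sum(),X.min(0),X.max(0))
tp=X[X[:,2]>.026]; print('red top',len(tp),tp.mean(0),cv2.minAreaRect(tp[:,:2].astype(np.float32)*1000),cv2.minEnclosingCircle(tp[:,:2].astype(np.float32)))
w=(i.min(-1)>130)&(np.hypot(P2[...,0]-.56,P2[...,1]-.21)<.05); print('white',w.sum(),P2[w].mean(0))
```

```text
D [ 0.58097758 -0.24958224  4.08451898  0.00988386] 234.0256990022677 25.96632492742887 877
ptr 353 [ 0.55097455 -0.24506131  0.09762861]
(0.5804904103279114, -0.24972353875637054) ptr angle 171.02391748555766
[ 0.58097758 -0.24958224] ptr angle 171.4309990813219
foot 5337 ((580.8190307617188, -249.61007690429688), (119.1741714477539, 119.4380111694336), 81.98834991455078)
red 483 [0.53689315 0.17760182 0.00235951] [0.58412637 0.2289721  0.03316522]
red top 239 [0.56240735 0.2023354  0.02872102] ((559.86376953125, 202.96055603027344), (44.19208526611328, 47.561500549316406), 48.30631637573242) ((0.5602505803108215, 0.20379894971847534), 0.02527417242527008)
white 4 [0.53958808 0.20101977 0.02766254]
```

The crop shows the D-shaped tip at about crop (230,210), its flat facing lower left, with the pointer at (150,203). The flat faces 234° in the world and the pointer 172°, so the shaft angle is about 62°, and its axis is at (0.581, -0.2496). I'll turn the tool to line up with the flat.

step_arm([
  [[0, 0, 0, -0.236, -1], [0, 0, 0, -0.236, -1], [0, 0, 0, -0.236, -1], [0, 0, 0, -0.236, -1], [0, 0, 0, -0.236, -1], [0, 0, 0, -0.236, -1], [0, 0, 0, -0.236, -1], [0, 0, 0, -0.236, -1]],
])

```text
time: 2.43
tcp_pos: [0.5859, -0.3179, 0.2227]
eef_rot: [179.9, 0.0, 144.6]
ft_force: [-0.4, 0.3, 0.0]
opening: 0.087
grasp_force: 0.0
```

step_arm([
  [[0.04, 0.05, 0, 0, -1], [0.08, 0.1, 0, 0, -1], [0.08, 0.1, 0, 0, -1], [0.026, 0.0315, 0, 0, -1], [0, 0, 0, 0, -1], [0, 0, 0, 0, -1], [0, 0, 0, 0, -1], [0, 0, 0, 0, -1]],
])

```text
time: 3.1
tcp_pos: [0.5812, -0.2491, 0.2224]
eef_rot: [-180.0, 0.0, 143.9]
ft_force: [-0.4, -0.1, 0.1]
opening: 0.0872
grasp_force: 0.0
```

step_arm([
  [[0, 0, 0.08, 0, -1], [0, 0, 0.12, 0, -1], [0, 0, 0.12, 0, -1], [0, 0, 0.1, 0, -1], [0, 0, 0.06, 0, -0.5], [0, 0, 0, 0, 0], [0, 0, 0, 0, 0.5], [0, 0, 0, 0, 1]],
])

```text
time: 3.77
tcp_pos: [0.5822, -0.2485, 0.1281]
eef_rot: [180.0, 0.1, 144.0]
ft_force: [0.4, -1.4, 1.4]
opening: 0.0679
grasp_force: 0.0
```

step_arm([
  [[0, 0, 0, 0, 1], [0, 0, 0, 0, 1], [0, 0, 0, 0, 1], [0, 0, 0, 0, 1], [0, 0, 0, 0, 1], [0, 0, 0, 0, 1], [0, 0, 0, 0, 1], [0, 0, 0, 0, 1]],
])

```text
time: 4.43
tcp_pos: [0.5812, -0.2483, 0.1265]
eef_rot: [-180.0, -0.0, 144.1]
ft_force: [-3.4, -2.1, 2.7]
opening: 0.0152
grasp_force: 30.1
```

step_arm([
  [[0, 0, 0, 0.1, 1], [0, 0, 0, 0.2, 1], [0, 0, 0, 0.22, 1], [0, 0, 0, 0.22, 1], [0, 0, 0, 0.22, 1], [0, 0, 0, 0.22, 1], [0, 0, 0, 0.22, 1], [0, 0, 0, 0.2, 1]],
])

```text
time: 5.1
tcp_pos: [0.5831, -0.2487, 0.1266]
eef_rot: [179.8, 0.1, 97.9]
ft_force: [10.8, -5.3, -6.9]
opening: 0.0156
grasp_force: 30.0
```

step_arm([
  [[0, 0, 0, 0.2, 1], [0, 0, 0, 0.2, 1], [0, 0, 0, 0.1, 1], [0, 0, 0, 0.064, 1], [0, 0, 0, 0, 1], [0, 0, 0, 0, 1], [0, 0, 0, 0, 1], [0, 0, 0, 0, 1]],
])

```text
time: 5.77
tcp_pos: [0.5836, -0.2492, 0.1266]
eef_rot: [179.7, 0.1, 82.1]
ft_force: [13.1, -6.7, -9.4]
opening: 0.0156
grasp_force: 30.0
```

step_arm([
  [[0, 0.006, 0, 0, 1], [0, 0.006, 0, 0, 1], [0, 0, 0, 0, 1], [0, 0, 0, 0, 0.5], [0, 0, 0, 0, 0], [0, 0, 0, 0, -0.3], [0, 0, 0, 0, -0.6], [0, 0, 0, 0, -1]],
])

```text
time: 6.43
tcp_pos: [0.5839, -0.2478, 0.1266]
eef_rot: [180.0, -0.0, 82.1]
ft_force: [-1.1, -0.4, 0.1]
opening: 0.041
grasp_force: 0.0
```

step_arm([
  [[0, 0, -0.05, 0, -1], [0, 0, -0.12, 0, -1], [0, 0, -0.15, 0, -1], [0, 0, -0.15, 0, -1], [0, 0, -0.1, 0, -1], [-0.1, 0, 0, 0, -1], [-0.15, 0, 0, 0, -1], [-0.1, 0, 0, 0, -1]],
])

```text
time: 7.1
tcp_pos: [0.5738, -0.3196, 0.2422]
eef_rot: [179.9, 0.1, 82.1]
ft_force: [0.5, -0.1, -0.6]
opening: 0.0852
grasp_force: 0.0
```

```bash
cat > dfit.py <<'E'
from h import *
from scipy.optimize import minimize
def dfit(c,d,tf,x0=.581,y0=-.2495):
    P=world(c,d); t=(P[...,2]>.15)&(P[...,2]<.18)&(np.hypot(P[...,0]-x0,P[...,1]-y0)<.03)
    u,v=[int(a) for a in proj(c,[x0,y0,.1635])]; r=60; v0=max(0,v-r)
    XY=np.array([[ray(c,a,b,.1635)[:2] for a in range(u-r,u+r)] for b in range(v0,v+r)]); T=t[v0:v+r,u-r:u+r]
    def cost(p):
        q=XY-p[:2]; n=np.array([np.cos(p[2]),np.sin(p[2])])
        sd=np.maximum(np.hypot(q[...,0],q[...,1])-p[3],q@n-p[3]*.6)
        return ((1/(1+np.exp(np.clip(sd/3e-4,-50,50)))-T)**2).sum()
    def run(a):
        s=np.tile([x0,y0,a,.0098],(5,1)); s[1,0]+=.002; s[2,1]+=.002; s[3,2]+=.3; s[4,3]+=.0005
        return minimize(cost,s[0],method='Nelder-Mead',options=dict(initial_simplex=s))
    b=min((run(a) for a in np.arange(0,6.3,.7)),key=lambda r:r.fun)
    return b.x[:2],np.degrees(b.x[2])%360,b.fun,T.sum()
E
python3 - <<'E'
from dfit import *
o=telemetry.get_obs(); print(o['tcp_pos'],o['eef_rot'],o['time'],o['opening'])
c,im,d=grab('wrist'); save('w2.png',im); print(dfit(c,d,None)); print(proj(c,[.581,-.2495,.165]))
E
```

```text
[ 0.57378636 -0.31956667  0.24215658] [1.79911844e+02 7.29260783e-02 8.20758833e+01] 7.1 0.08523558598099017
(array([ 0.58094185, -0.24952593]), np.float64(171.62319503126326), np.float64(21.118033330700605), np.int64(739))
(np.float64(316.3956474897129), np.float64(146.21321499324952))
```

The flat now faces 171.6° with the pointer at 172°, so the first part is done. Next is the red collar.

step_arm([
  [[0.1, -0.005, 0, 0, -1], [0.2, -0.01, 0, 0, -1], [0.2, -0.01, 0, 0, -1], [0.2, -0.01, 0, 0, -1], [0.2, -0.01, 0, 0, -1], [0.2, -0.01, 0, 0, -1], [0.2, -0.01, 0, 0, -1], [0.2, -0.01, 0, 0, -1]],
])

```text
time: 7.82
tcp_pos: [0.6004, -0.0162, 0.2417]
eef_rot: [179.9, -0.0, 82.1]
ft_force: [1.3, -0.1, 0.2]
opening: 0.0873
grasp_force: 0.0
```

step_arm([
  [[0.2, -0.01, 0.02, 0, -1], [0.2, -0.01, 0.02, 0, -1], [0.2, -0.01, 0.02, 0, -1], [0.2, -0.01, 0.02, 0, -1], [0.2, -0.01, 0.02, 0, -1], [0.126, -0.02, 0, 0, -1], [0, 0, 0, -0.2, -1], [0, 0, 0, -0.24, -1]],
])

```text
time: 8.48
tcp_pos: [0.6168, 0.2098, 0.2209]
eef_rot: [-180.0, -0.0, 95.2]
ft_force: [1.4, -1.0, 0.2]
opening: 0.0869
grasp_force: 0.0
```

step_arm([
  [[0, 0, 0, -0.24, -1], [0, 0, 0, -0.24, -1], [0, 0, 0, -0.24, -1], [0, 0, 0, -0.24, -1], [0, 0, 0, -0.24, -1], [0, 0, 0, -0.24, -1], [0, 0, 0, -0.24, -1], [0, 0, 0, -0.24, -1]],
])

```text
time: 9.15
tcp_pos: [0.6176, 0.2068, 0.2214]
eef_rot: [180.0, 0.0, 150.0]
ft_force: [-0.1, 0.2, 0.4]
opening: 0.0873
grasp_force: 0.0
```

step_arm([
  [[0, 0, 0, -0.24, -1], [0, 0, 0, -0.24, -1], [0, 0, 0, -0.24, -1], [0, 0, 0, -0.24, -1], [0, 0, 0, -0.24, -1], [0, 0, 0, -0.14, -1], [0, 0, 0, 0, -1], [0, 0, 0, 0, -1]],
])

```text
time: 9.82
tcp_pos: [0.6177, 0.2067, 0.2211]
eef_rot: [180.0, 0.0, -172.1]
ft_force: [0.5, -0.7, -0.2]
opening: 0.0873
grasp_force: 0.0
```

Run:
```python
from h import *
import pickle
o=telemetry.get_obs(); print(o['tcp_pos'],o['eef_rot'],o['time'],o['qpos'])
c,im,d=grab('wrist'); save('w3.png',im); np.save('w3d.npy',d); pickle.dump(c,open('w3c.p','wb'))
P=world(c,d); i=im.astype(int); near=np.hypot(P[...,0]-.56,P[...,1]-.205)<.06
k=near&(P[...,2]>.025)&(P[...,2]<.036); X=P[k]
print('top',k.sum(),X.mean(0),cv2.minEnclosingCircle(X[:,:2].astype(np.float32)))
w=k&(i.min(-1)>130); print('white',w.sum(),P[w].mean(0))
u,v=[int(a) for a in proj(c,[.56,.204,.03])]; print(u,v)
v0=max(0,v-90);u0=max(0,u-120); print(u0,v0); save('w3crop.png',cv2.resize(im[v0:v0+180,u0:u0+240],None,fx=2.5,fy=2.5,interpolation=2))
```

```text
[0.61766988 0.20668138 0.22108458] [ 1.79997167e+02  1.98103410e-02 -1.72063113e+02] 9.8167 [ -5.22618918  24.20269892 -23.72759682  78.42975236   9.66764443
  79.33420405  69.06185831]
top 1532 [0.55666458 0.20767908 0.03010099] ((0.5570687651634216, 0.20767349004745483), 0.024637678638100624)
white 17 [0.53946424 0.20205813 0.03108914]
323 161
203 71
```

View pics/w3crop.png

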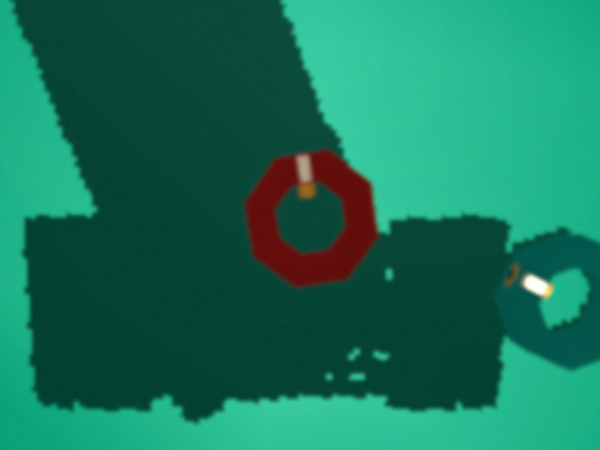

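The crop shows the red collar centred at about (311,218), with its white line and brass screw at the top (304,165–190). The teal one is at the right edge (570,300). I'll fit the octagon's angle.

```bash
cat > oct.py <<'E'
from h import *
from scipy.optimize import minimize
def octfit(c,im,x0,y0,z,guess):
    """fit red octagon on plane z; guess = screw direction deg"""
    i=im.astype(int); u,v=[int(a) for a in proj(c,[x0,y0,z])]; r=65; v0=max(0,v-r);u0=max(0,u-r)
    XY=np.array([[ray(c,a,b,z)[:2] for a in range(u0,u+r)] for b in range(v0,v+r)]); s=i[v0:v+r,u0:u+r]
    T=((s[...,0]>70)&(s[...,1]<60)&(s[...,2]<60)).astype(np.uint8)
    cs,_=cv2.findContours(T,cv2.RETR_EXTERNAL,cv2.CHAIN_APPROX_NONE); F=np.zeros_like(T); cv2.drawContours(F,[max(cs,key=cv2.contourArea)],-1,1,-1)
    def cost(p):
        q=XY-p[:2]; k=np.radians(p[2]*1000+45*np.arange(8)); n=np.stack([np.cos(k),np.sin(k)])
        return ((1/(1+np.exp(np.clip(((q@n).max(-1)-p[3])/3e-4,-50,50)))-F)**2).sum()
    def run(g):
        s=np.tile([x0,y0,g/1000,.023],(5,1)); s[1,0]+=.003; s[2,1]+=.003; s[3,2]+=.01; s[4,3]+=.0005
        return minimize(cost,s[0],method='Nelder-Mead')if 0 else minimize(cost,s[0],method='Nelder-Mead',options=dict(initial_simplex=s))
    b=min((run(g) for g in (guess-15,guess,guess+15)),key=lambda r:r.fun)
    return b.x[:2],b.x[2]*1000,b.x[3],b.fun,F.sum()
E
python3 - <<'E'
from oct import *
import pickle
c=pickle.load(open('w3c.p','rb')); im=cv2.imread('pics/w3.png')[...,::-1]
print(octfit(c,im,.557,.2077,.03,195))
for p in ((305,155),(308,190),(304.5,168)): print(ray(c,203+p[0]/2.5,71+p[1]/2.5,.03))
E
```

```text
(array([0.5569952 , 0.20711603]), np.float64(196.631834923697), np.float64(0.022622574163557736), np.float64(719.1674904629872), np.uint64(1467))
[0.5354165  0.20217905 0.03      ]
[0.54713381 0.2049395  0.03      ]
[0.53982425 0.20263104 0.03      ]
```

```bash
sed -i 's/cv2.drawContours(F,\[max(cs,key=cv2.contourArea)\],-1,1,-1)/cv2.fillPoly(F,[cv2.convexHull(max(cs,key=cv2.contourArea))],1)/' oct.py
python3 - <<'E'
from oct import *
import pickle
c=pickle.load(open('w3c.p','rb')); im=cv2.imread('pics/w3.png')[...,::-1]
print(octfit(c,im,.557,.2077,.03,195))
E
```

```text
(array([0.55696138, 0.20713534]), np.float64(196.71577442915554), np.float64(0.02295872611466051), np.float64(31.441275065580086), np.uint64(2217))
```

step_arm([
  [[0.1, 0.014, 0, 0, -1], [0.12, 0.018, 0, 0, -1], [0.08, 0.012, 0, 0, -1], [0, 0, 0, -0.15, -1], [0, 0, 0, -0.157, -1], [0, 0, 0.15, 0, -0.8], [0, 0, 0.15, 0, -0.7], [0, 0, 0.15, 0, -0.7]],
])

```text
time: 10.53
tcp_pos: [0.5573, 0.207, 0.1302]
eef_rot: [-180.0, 0.1, -163.3]
ft_force: [0.8, 0.1, -1.1]
opening: 0.0771
grasp_force: 0.0
```

step_arm([
  [[0, 0, 0.1, 0, -0.7], [0, 0, 0.1, 0, -0.7], [0, 0, 0.05, 0, -0.7], [0, 0, 0, 0, -0.7], [0, 0, 0, 0, -0.7], [0, 0, 0, 0, -0.7], [0, 0, 0, 0, -0.7], [0, 0, 0, 0, -0.7]],
])

```text
time: 11.2
tcp_pos: [0.5577, 0.2072, 0.0818]
eef_rot: [180.0, 0.1, -163.1]
ft_force: [-1.1, 0.3, -0.6]
opening: 0.0742
grasp_force: 0.0
```

step_arm([
  [[0.003, 0, 0.08, 0, -0.7], [0, 0, 0.1, 0, -0.7], [0, 0, 0.1, 0, -0.7], [0, 0, 0.07, 0, -0.7], [0, 0, 0.034, 0, -0.7], [0, 0, 0, 0, -0.7], [0, 0, 0, 0, -0.3], [0, 0, 0, 0, 0.0]],
])

```text
time: 11.87
tcp_pos: [0.5573, 0.2071, 0.005]
eef_rot: [180.0, 0.1, -163.1]
ft_force: [0.0, 0.3, 0.1]
opening: 0.067
grasp_force: 0.0
```

step_arm([
  [[0, 0, 0, 0, 0.5], [0, 0, 0, 0, 1], [0, 0, 0, 0, 1], [0, 0, 0, 0, 1], [0, 0, 0, 0, 1], [0, 0, 0, 0, 1], [0, 0, 0, 0, 1], [0, 0, 0, 0, 1]],
])

```text
time: 12.53
tcp_pos: [0.5569, 0.2068, 0.0043]
eef_rot: [-180.0, 0.0, -163.1]
ft_force: [-0.9, -0.6, 6.6]
opening: 0.0456
grasp_force: 30.0
```

step_arm([
  [[0, 0, -0.08, 0, 1], [0, 0, -0.15, 0, 1], [0, 0, -0.19, 0, 1], [0, 0, -0.19, 0, 1], [0, 0, -0.19, 0, 1], [0, 0, -0.19, 0, 1], [0, 0, -0.15, 0, 1], [0, 0, -0.05, 0, 1]],
])

```text
time: 13.2
tcp_pos: [0.5578, 0.2076, 0.2469]
eef_rot: [180.0, 0.4, -163.1]
ft_force: [0.8, 0.6, -1.4]
opening: 0.0458
grasp_force: 30.0
```

step_arm([
  [[0, 0, 0, 0.2, 1], [0, 0, 0, 0.231, 1], [0, 0, 0, 0.231, 1], [0, 0, 0, 0.2, 1], [-0.02, -0.1, 0, 0, 1], [-0.036, -0.187, 0, 0, 1], [-0.036, -0.187, 0, 0, 1], [-0.036, -0.187, 0, 0, 1]],
])

```text
time: 13.87
tcp_pos: [0.5633, 0.071, 0.2406]
eef_rot: [-180.0, -0.1, 172.3]
ft_force: [1.1, -0.5, -1.5]
opening: 0.0458
grasp_force: 30.0
```

step_arm([
  [[-0.036, -0.187, 0, 0, 1], [-0.036, -0.187, 0, 0, 1], [-0.036, -0.187, 0, 0, 1], [-0.036, -0.187, 0, 0, 1], [-0.036, -0.187, 0, 0, 1], [-0.036, -0.187, 0, 0, 1], [-0.036, -0.187, 0, 0, 1], [-0.02, -0.1, 0, 0, 1]],
])

```text
time: 14.53
tcp_pos: [0.578, -0.2198, 0.2403]
eef_rot: [-179.9, -0.1, 171.9]
ft_force: [-0.6, -1.2, -1.4]
opening: 0.0455
grasp_force: 30.0
```

Run:
```python
from h import *
import pickle
o=telemetry.get_obs(); print(o['tcp_pos'],o['eef_rot'],o['time'],o['opening'],o['ft_force'])
out=[]
for n in ('wrist','side'):
    c,im,d=grab(n); save(n+'4.png',im); np.save(n+'4d.npy',d); pickle.dump(c,open(n+'4c.p','wb'))
    u,v=[int(a) for a in proj(c,np.array(o['tcp_pos'])-[0,0,.01])]; print(n,u,v)
    h=90; v0=max(0,min(480-2*h,v-h)); u0=max(0,u-100); out.append(cv2.resize(im[v0:v0+2*h,u0:u0+200],(400,360),interpolation=2)); print(u0,v0)
save('c4.png',np.hstack(out))
```

```text
[ 0.5780135  -0.21980361  0.24031311] [-1.79894125e+02 -1.11738585e-01  1.71911071e+02] 14.5333 0.045531121360742915 [-0.64401096 -1.1844475  -1.36960991]
wrist 316 295
216 205
side 399 129
299 39
```

View pics/c4.png

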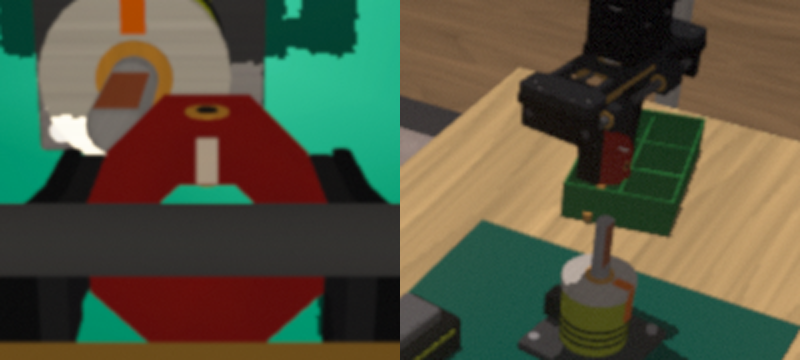

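The crops show the collar held squarely, with its screw head at (207,110) and white line at (207,160), both towards the pointer. The copper flat on the shaft faces the same way, at (122,90). I'll move over the shaft and take a settled measurement.

step_arm([
  [[-0.014, -0.06, 0, 0, 1], [-0.01, -0.04, 0, 0, 1], [0, 0, 0, 0, 1], [0, 0, 0, 0, 1], [0, 0, 0, 0, 1], [0, 0, 0, 0, 1], [0, 0, 0, 0, 1], [0, 0, 0, 0, 1]],
])

```text
time: 15.3
tcp_pos: [0.5816, -0.2343, 0.2419]
eef_rot: [180.0, 0.0, 172.2]
ft_force: [0.1, -0.7, -1.8]
opening: 0.0457
grasp_force: 30.0
```

Run:
```python
from h import *
import pickle
o=telemetry.get_obs(); print(o['tcp_pos'],o['eef_rot'],o['time'],o['opening'],o['ft_force'])
c,im,d=grab('wrist'); save('w5.png',im); np.save('w5d.npy',d); pickle.dump(c,open('w5c.p','wb'))
print(proj(c,o['tcp_pos']), proj(c,[.581,-.2495,.165]))
save('c5.png',cv2.resize(im[180:400,200:440],None,fx=2.5,fy=2.5,interpolation=2))
```

```text
[ 0.58162642 -0.23427178  0.24189141] [1.79996025e+02 1.44304542e-02 1.72230540e+02] 15.3 0.04572369549406805 [ 0.13233151 -0.66563563 -1.78299237]
(np.float64(316.0766322410173), np.float64(303.82242693179455)) (np.float64(293.57108602044633), np.float64(259.969752650805))
```

View pics/c5.png

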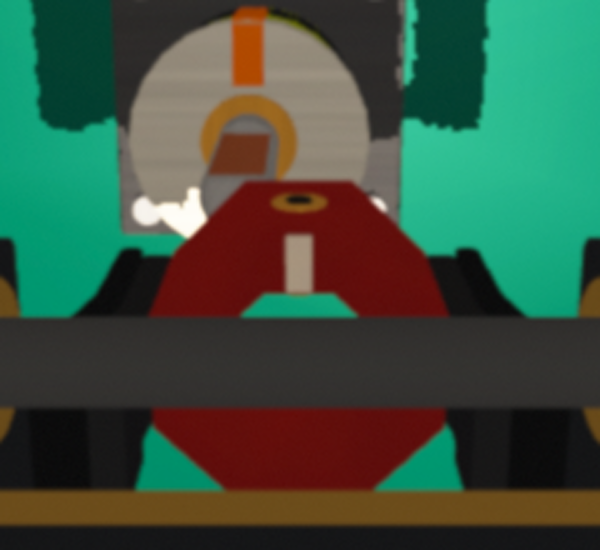

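Run:
```python
from h import *
import pickle
from dfit import dfit
print(vision.camera_params('wrist')); o=telemetry.get_obs(); print(o['tcp_pos'],o['eef_rot']); c=cam('wrist'); print(c[:3],c[4],proj(c,o['tcp_pos']))
c=pickle.load(open('w5c.p','rb')); d=np.load('w5d.npy'); im=cv2.imread('pics/w5.png')[...,::-1].astype(int)
P=world(c,d)
m=(abs(P[...,2]-.095)<.004)&(np.hypot(P[...,0]-.581,P[...,1]+.2495)<.05); X=P[m]; print('house top',m.sum(),X.min(0),X.max(0))
r,g,b=im[...,0],im[...,1],im[...,2]
o_=(r>150)&(g>50)&(g<120)&(b<60)&(P[...,2]>.088)&(np.hypot(P[...,0]-.581,P[...,1]+.2495)<.05); print('pointer',P[o_].mean(0))
red=(r>70)&(g<45)&(b<45)&(d>0)&(P[...,2]>.2); X=P[red]; print('red z',np.percentile(X[:,2],[1,25,50,75,99]))
T=X[X[:,2]>np.percentile(X[:,2],60)]
q=P[(r>120)&(g>120)&(b>90)&(P[...,2]>.24)]; print('white',len(q),q.mean(0))
```

```text
{'vfov': 64.15905202902505, 'cx': 319.1549931343793, 'cy': 247.2168915234001, 'mount': array([[ 7.82443571e-06, -9.69704215e-01, -2.44282080e-01,
         6.73554466e-02],
       [ 9.99999871e-01, -1.16628458e-04,  4.94999640e-04,
         1.31376609e-03],
       [-5.08493480e-04, -2.44282052e-01,  9.69704089e-01,
        -1.62219359e-01],
       [ 0.00000000e+00,  0.00000000e+00,  0.00000000e+00,
         1.00000000e+00]])}
[ 0.58160017 -0.23439301  0.24186974] [1.79996351e+02 1.28368507e-02 1.72219037e+02]
(np.float64(382.8966593699728), 319.1549931343793, 247.2168915234001) [ 0.51500534 -0.22397764  0.40407409] (np.float64(316.0770168157754), np.float64(303.8229555285496))
house top 4879 [ 0.54022242 -0.28861489  0.09136348] [ 0.61002494 -0.20948423  0.09899775]
pointer [ 0.55943793 -0.24741676  0.09746571]
red z [0.24049974 0.26326449 0.26721657 0.26779987 0.32753666]
white 392 [ 0.5429428  -0.2251298   0.33235691]
```

The mount calibration shifts with orientation, which points to a constant world bias of about (-0.6, +1.2) mm. The pinch readings agree, so I put the true axis at about (0.5815, -0.2507). I'll align on that and start down.

step_arm([
  [[-0.008, -0.04, 0, 0, 1], [0, -0.041, 0, 0, 1], [0, 0, 0.08, 0, 1], [0, 0, 0.1, 0, 1], [0, 0, 0.1, 0, 1], [0, 0, 0.05, 0, 1], [0, 0, 0, 0, 1], [0, 0, 0, 0, 1]],
])

```text
time: 16.02
tcp_pos: [0.5808, -0.2516, 0.176]
eef_rot: [-180.0, -0.0, 172.2]
ft_force: [0.4, -0.9, -0.5]
opening: 0.0459
grasp_force: 30.0
```

Run:
```python
from h import *
o=telemetry.get_obs(); print(o['tcp_pos'],o['eef_rot'],o['time'],o['ft_force'])
c,im,d=grab('side'); u,v=[int(a) for a in proj(c,[.581,-.25,.16])]
a=cv2.resize(im[v-50:v+70,u-65:u+65],(390,360),interpolation=2)
c,im,d=grab('wrist'); b=cv2.resize(im[200:380,220:420],(400,360),interpolation=2)
save('c6.png',np.hstack([a,b]))
```

```text
[ 0.58077519 -0.25160704  0.17595876] [-1.79997106e+02 -2.16852850e-02  1.72157708e+02] 16.0167 [ 0.41561122 -0.86250175 -0.4613379 ]
```

View pics/c6.png

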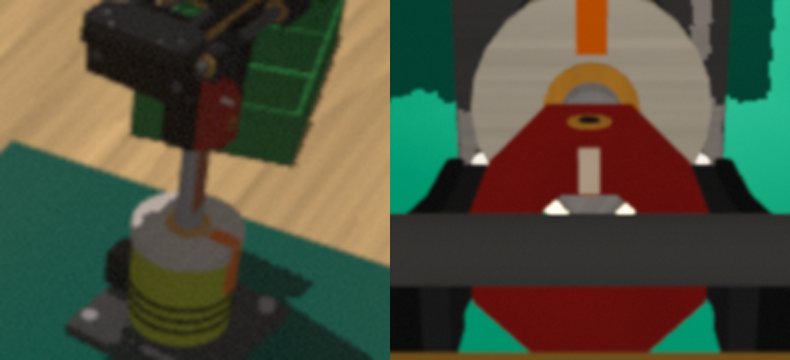

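The collar sits directly above the shaft: shaft, white line and pointer all line up at crop column 590. I'll lower it.

step_arm([
  [[0, 0, 0.03, 0, 1], [0, 0, 0.03, 0, 1], [0, 0, 0.02, 0, 1], [0, 0, 0.01, 0, 1], [0, 0, 0, 0, 1], [0, 0, 0, 0, 1], [0, 0, 0, 0, 1], [0, 0, 0, 0, 1]],
])

```text
time: 16.78
tcp_pos: [0.5811, -0.251, 0.1581]
eef_rot: [-180.0, 0.0, 172.2]
ft_force: [-0.1, 0.5, -1.5]
opening: 0.0456
grasp_force: 30.0
```

step_arm([
  [[0, 0, 0.02, 0, 1], [0, 0, 0.02, 0, 1], [0, 0, 0.02, 0, 1], [0, 0, 0.02, 0, 1], [0, 0, 0.014, 0, 1], [0, 0, 0, 0, 1], [0, 0, 0, 0, 1], [0, 0, 0, 0, 1]],
])

```text
time: 17.45
tcp_pos: [0.581, -0.251, 0.1391]
eef_rot: [180.0, 0.0, 172.2]
ft_force: [-0.3, 0.8, -1.5]
opening: 0.0457
grasp_force: 30.0
```

Run:
```python
from h import *
o=telemetry.get_obs(); print(o['tcp_pos'],o['eef_rot'],o['time'],o['ft_force'])
c,im,d=grab('scene'); u,v=[int(a) for a in proj(c,[.581,-.25,.165])]
a=cv2.resize(im[v-45:v+45,u-45:u+55],(400,360),interpolation=2)
P=world(c,d)
c2,im2,d2=grab('wrist'); P=world(c2,d2); i=im2.astype(int); np.save('w7d.npy',d2)
near=np.hypot(P[...,0]-.581,P[...,1]+.2505)<.03
red=near&(i[...,0]>70)&(i[...,1]<45)&(i[...,2]<45)&(P[...,2]>.155)&(P[...,2]<.18); print('red top z',red.sum(),np.percentile(P[red][:,2],[20,50,80]))
g=near&(abs(i[...,0]-i[...,2])<40)&(i[...,0]>90)&(np.hypot(P[...,0]-.5805,P[...,1]+.2495)<.008)&(P[...,2]>.12)&(P[...,2]<.18); print('shaft',g.sum(),P[g][:,2].mean() if g.any() else 0)
b=cv2.resize(im2[200:380,220:420],(400,360),interpolation=2)
save('c7.png',np.hstack([a,b]))
```

```text
[ 0.58103022 -0.25102049  0.13910706] [1.79999282e+02 1.64534438e-02 1.72190277e+02] 17.45 [-0.27837696  0.76886846 -1.49879845]
red top z 5847 [0.16365436 0.16475163 0.1653148 ]
shaft 36 0.1652040001859695
```

View pics/c7.png

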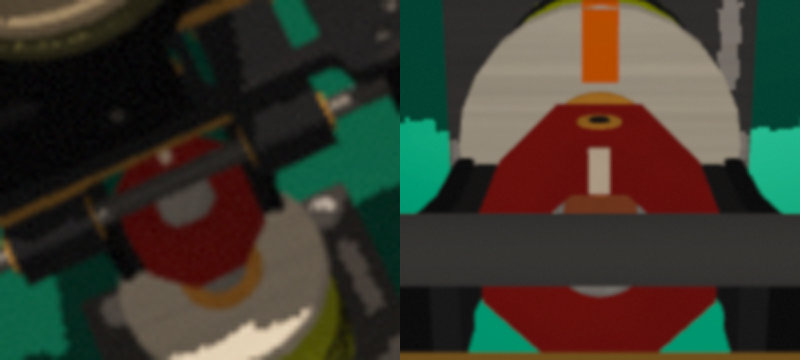

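The collar's top is level with the shaft's end (about 0.165 m), and the screw lies over the copper flat. I'll draw the collar towards motor +x to bring the tip onto the flat.

step_arm([
  [[-0.004, 0, 0, 0, 1], [-0.004, 0, 0, 0, 1], [-0.002, 0, 0, 0, 1], [0, 0, 0, 0, 1], [0, 0, 0, 0, 1], [0, 0, 0, 0, 1], [0, 0, 0, 0, 1], [0, 0, 0, 0, 1]],
])

```text
time: 18.22
tcp_pos: [0.5829, -0.2513, 0.139]
eef_rot: [180.0, 0.0, 172.2]
ft_force: [0.9, 0.2, -0.5]
opening: 0.0457
grasp_force: 30.0
```

step_arm([
  [[-0.002, 0, 0, 0, 1], [-0.002, 0, 0, 0, 1], [0, 0, 0, 0, 1], [0, 0, 0, 0, 1], [0, 0, 0, 0, 1], [0, 0, 0, 0, 1], [0, 0, 0, 0, 1], [0, 0, 0, 0, 1]],
])

```text
time: 18.88
tcp_pos: [0.5831, -0.2513, 0.1389]
eef_rot: [180.0, -0.1, 172.2]
ft_force: [-5.5, 0.5, 1.3]
opening: 0.0458
grasp_force: 30.0
```

step_arm([
  [[0, 0, -0.001, 0, 1], [0, 0, 0, 0, 1], [0, 0, 0, 0, 1], [0, 0, 0, 0, 1], [0, 0, 0, 0, 1], [0, 0, 0, 0, 1], [0, 0, 0, 0, 1], [0, 0, 0, 0, 1]],
])

```text
time: 19.55
tcp_pos: [0.5831, -0.2514, 0.1389]
eef_rot: [180.0, -0.1, 172.2]
ft_force: [-4.4, 1.1, 0.3]
opening: 0.0456
grasp_force: 30.0
```

Run:
```python
from h import *
o=telemetry.get_obs(); print(o['tcp_pos'],o['eef_rot'],o['ft_force'],o['wrist_torque'])
c,im,d=grab('wrist'); P=world(c,d); i=im.astype(int)
near=np.hypot(P[...,0]-.583,P[...,1]+.2505)<.03
red=near&(i[...,0]>70)&(i[...,1]<45)&(i[...,2]<45)&(P[...,2]>.155)&(P[...,2]<.18); print(np.percentile(P[red][:,2],[50,80]))
save('c8.png',cv2.resize(im[250:320,270:370],(700,490),interpolation=2))
```

```text
[ 0.58314678 -0.25137072  0.13891425] [ 1.79995120e+02 -6.63196644e-02  1.72181422e+02] [-4.41587598  1.05650461  0.27650167] [ 0.41308083  1.15551744 -0.02433719]
[0.1644095  0.16499842]
```

View pics/c8.png

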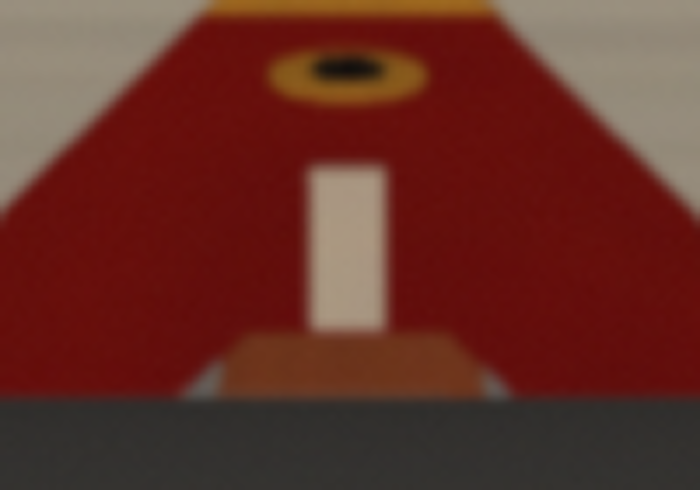

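The flat is square behind the white line at (347,365), the top is level with the shaft's end, and the tip presses at a steady 4–5 N. I'll hand in.

```bash
python3 -c "from bench import close_job; print(close_job())"
```

```text
the job is handed in; nothing more can be done
None
```

I handed in the job: the shaft's flat is at the pointer (about 0.4° off when measured after turning), and the red collar is held upright, level with the shaft's end, with the set screw pressing the flat at about 4.5 N.

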